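# Line up the clamp-lid hinge on the motor test fixture

## Robot

A 6-joint arm with a two-finger parallel gripper is mounted at the origin on the work surface. World frame = base frame: x ahead of the robot, y to its left, z up, the work surface at z = 0. Lengths are in m, angles in rad, forces in N, time in s.
With the tool pointing down it reaches from about 0.3 to 0.775 m from the base axis. Payload 14.6 kg.
Tool frame: the origin (TCP) lies between the finger pads; the fingertips stand 11 mm ahead of it and the grasp point (between the pads) lies 8 mm behind it; z points along the fingers, y is the line along which they close (so a half turn about z gives the same grasp; the last joint's range is limited). The gripper opens to 94 mm and grips with 3 to 60 N. Pads are 16 mm wide; open, the fingers measure 119 mm over their backs; the gripper's body (75 mm by 177 mm) begins 78 mm behind the grasp point.
Start: joints at [-1.233, 0.3, 1.521, -0, 1.321, -0.067], TCP at [0.217, -0.506, 0.216] pointing down, gripper open.
Joint ranges: [-3.03, 3.03], [-0.79, 2.21], [0.23, 2.52], [-1.04, 4.18], [0, 3.07], [-2.55, 2.55]. Speed limits (rad/s): [2.22, 2.22, 2.57, 3.14, 3.14, 3.14].

## Interface

Orientations are given as a unit quaternion [x, y, z, w].
In Python, from station import r, capture, nets gives the robot as it stands.
- The arm moves only by the shell command python3 -m inch 'ROWS' [OPENING] [FORCE]. ROWS is JSON, a list of rows, each a list of 4 numbers: the shift along the world's x, y, z in m, then the turn about the world's z in degrees. In form: [[dx, dy, dz, roll], ...]. A call has 1 to 12 rows; each row is the pose to reach, as a shift and turn from the pose commanded when the call began; what a row does not reach only later rows make up. A row lasts 1/12 s, in which the tool goes at most 41.7 mm and 7.16 degrees, less where a joint would pass 70% of its speed; a pose out of reach is approached as far as the arm can. A call with a gripper value outside its range is refused whole. OPENING is the opening, from 0 (shut) to 1 (fully open), set as the call begins (- or left out, the last holds). The fingers move at their own pace and stop on an object; FORCE is the grip in N (left out, the last holds). Time passes only in rows, so rows that repeat a pose let the fingers close. It gives the time, the measured TCP pose, the force, the opening and the grip force at its end, in the units of the state.
- r.get_obs(): the state, without advancing time (a new reading comes with each control period).
- capture(name): name is "scene" or "side" or "wrist"; returns a dict with "image" (480x640x3 uint8, blue, green, red), "K" (3x3 intrinsics, pixels), "position" and "rotation" of the camera in the world. Camera axes: x right, y down, z forward; pixel columns grow to the right and rows downward; lengths in m; the calibration is good to about 2 mm. A picture is of the moment at which its call begins. There is no depth.
- r.job_done(): hands the job in; it is judged then, once.
Trained networks look in a picture, given as the dict that the camera call returned (one of the last four; its "shot" number tells which), for a name from the list of things; names that differ only in an ending like _2 or _b are one class to them, and where a whole thing is asked for, a point or a joint stands for the part that bears it (a point fixed in the world has none). Each returns a list of dicts, best first, with "conf" (0 to 1); they miss things now and then, are a little off and sometimes report something else, mostly with a low value. They report only what shows in the picture. A call takes as long as a camera call. They do not tell look-alikes from the thing itself.
- nets.search_frame(picture, thing): "bbox" ([left, top, right, bottom] in pixels, round what is visible of it).
The state is a dict: "clock": time; "joint_pos": joint angles; "dq": joint speeds; "tau": joint torques, N m; "ee_pos": TCP position; "tcp_rot": TCP orientation; "contact_force": force on the tool from outside, world axes, zero at the start; "ft_torque": the same for the moment, N m; "finger_gap": opening from 0.0 (shut) to 1.0 (fully open); "grip_force": force on a finger pad.
Only numpy, scipy, OpenCV 4.12 (cv2) and the standard library are available. Lean on these libraries where they do the work, as an engineer would, in place of code of your own. Each camera call takes 0.05 s, during which the arm holds its last target. There are 200 camera calls.

## Task

Lift the wound coil bobbin off the deck of the test fixture and stand it upright in the grey tray, letting go of it. Then pick up the loose hinge leaf, bring its knuckle between the two knuckles of the fixture, with its plate level over the deck, so that all three knuckle holes line up for the hinge pin, and keep holding it there: finish with the leaf still in the gripper, carried by the gripper alone and not resting on or pushing against the fixture. Leave the screw bin, the meter and the dish with the pin where they are.

Things in the scene. Friction and masses are not known exactly. Their poses are not given: they have to be found in the camera images.
- fixture: Test fixture, fixed: black deck 145 x 110 x 12 mm (x -100 to +45), at its far end an aluminium jamb block (x 13 to 43, y -45 to 45, up to z 46) with a steel leaf on top (to z 52). Two steel knuckles, y -32 to -16 and 16 to 32, stand over the deck at x 0. Origin: on the bench, under the middle of the hinge axis; x points from deck to jamb block, y along the hinge axis, z up. Yaw varies.
- fixture_hole (a point): Middle of the fixture's hinge axis, 60 mm above the bench, centred in the 32 mm gap between its two knuckles (outside diameter 24 mm, hole 14 mm); axes as fixture (y along the hinge axis).
- leaf: Loose steel hinge leaf, about 0.25 kg, lying flat on the bench. Plate x -35 to 31, y -30 to 30, z 0 to 8 mm; a tongue 24 mm wide leads to one knuckle, its hole along y at x 50, z 12 mm. On the plate an upright black grip rib: x -22 to 22, 16 mm wide (y -8 to 8), z 8 to 36. Origin: underside of the plate, below the rib's middle; x points to the knuckle, z up.
- leaf_hole (a point): Centre of the hole in the leaf's knuckle (outside diameter 24 mm, 24 mm long, hole 14 mm); axes as leaf (y along the hole). The hinge pin is 8 mm thick.
- bobbin: Wound coil bobbin standing upright on the fixture's deck (12 mm above the bench), in the way of the leaf: black flanges 48 mm in diameter, copper winding 45 mm between them, 56 mm high, about 0.15 kg. Origin: centre of its underside, z up.
- tray: Grey open tray, fixed, 160 (x) x 140 (y) x 28 mm high, walls and floor 4 to 5 mm. Origin: centre of its underside. It stands on one side of the fixture, the leaf on the other; the sides change.
- screw_bin: Bystander: black open bin of screws, 100 x 80 x 40 mm. Origin: centre of its underside.
- meter: Bystander: blue meter lying flat, 130 x 70 x 38 mm. Origin: centre of its underside.
- pin_dish: Bystander: small aluminium dish 110 x 45 x 18 mm with the 8 mm hinge pin in it. Origin: centre of its underside.
Things that resemble listed ones, but are neither listed nor needed, are in the scene too. Of the things like the leaf, leave any that is green; of the rest the smaller one is meant. What is shaped like the bobbin but pink or turquoise is not meant.

How it is judged:
By the outcome, as a careful person would: the job done as asked, in the order asked, and still so for the second after the job is handed in, while the arm keeps its last pose, push and grip.
It also fails if it takes over 61 s, if anything falls off the work surface, if the arm or the gripper's body presses on something with over 40 N, if the wrist force passes 120 N, or if a joint passes its speed limit or range.

## Working session

There is one attempt and no reset: what is moved stays moved. The work goes in short steps, Python scripts to look and compute and a shell command to move; the robot and the scene stay as the last step left them, time stands still between calls to the robot, and variables do not carry over. Pictures are saved under pics/ and viewed, at most 10 in all, crops included, and the job is handed in when it is done.

```bash
mkdir -p pics; ls
cat > h.py <<'E'
import cv2,numpy as np
from station import r,capture,nets
def pix2z(c,uv,z):
    d=np.asarray(c["rotation"])@np.linalg.inv(c["K"])@np.array([uv[0],uv[1],1.])
    p=np.asarray(c["position"]); return p+d*(z-p[2])/d[2]
def proj(c,P):
    q=(np.atleast_2d(P)-np.asarray(c["position"]))@np.asarray(c["rotation"]); q=q@np.asarray(c["K"]).T
    return q[:,:2]/q[:,2:]
E
python3 - <<'E'
from h import *
for n in ["scene","side"]:
    c=capture(n); cv2.imwrite(f"pics/{n}0.png",c["image"]); print(n,np.round(c["position"],3),np.round(c["rotation"],2).tolist())
    for t in ["fixture","leaf","bobbin","tray","screw_bin","meter","pin_dish"]:
        print(t,[(round(d["conf"],2),np.round(d["bbox"]).astype(int).tolist()) for d in nets.search_frame(c,t)])
E
```

```text
pics
scene [1.132 0.204 0.771] [0.57, 0.75, -0.27, -0.21]
fixture [(0.65, [237, 233, 320, 307])]
leaf [(0.77, [469, 188, 534, 240]), (0.73, [420, 220, 458, 262]), (0.67, [413, 175, 439, 211])]
bobbin [(0.98, [301, 197, 327, 231]), (0.84, [273, 229, 300, 263]), (0.69, [333, 250, 360, 281])]
tray [(0.93, [155, 156, 248, 223])]
screw_bin [(0.65, [120, 252, 176, 306])]
meter [(0.84, [417, 298, 466, 374])]
pin_dish [(0.9, [208, 319, 260, 382])]
side [-0.034  0.643  0.775] [-0.35, 0.84, -0.39, 0.16]
fixture [(0.64, [296, 214, 358, 270])]
leaf [(0.93, [229, 407, 308, 467]), (0.76, [319, 357, 372, 399]), (0.59, [262, 323, 300, 369])]
bobbin [(0.83, [322, 223, 344, 254]), (0.8, [284, 252, 306, 284]), (0.75, [350, 255, 368, 284])]
tray [(0.65, [396, 201, 468, 256])]
screw_bin [(0.87, [332, 170, 380, 204])]
meter [(0.9, [171, 269, 225, 321])]
pin_dish [(0.64, [265, 194, 291, 223])]
```

Run:
```python
from h import *
s=open('h.py').read()
s=s.replace('np.asarray(c["rotation"])','R(c)').replace('def pix2z','from scipy.spatial.transform import Rotation as Ro\ndef R(c): return Ro.from_quat(c["rotation"]).as_matrix()\ndef pix2z')
open('h.py','w').write(s)
a=cv2.imread("pics/scene0.png")[140:400,100:560]
cv2.imwrite("pics/sceneC.png",cv2.resize(a,None,fx=1.73,fy=1.73,interpolation=cv2.INTER_CUBIC))
a=cv2.imread("pics/side0.png")[150:480,150:500]
cv2.imwrite("pics/sideC.png",cv2.resize(a,None,fx=1.8,fy=1.8,interpolation=cv2.INTER_CUBIC))
```

```text
(no output)
```

View pics/sceneC.png

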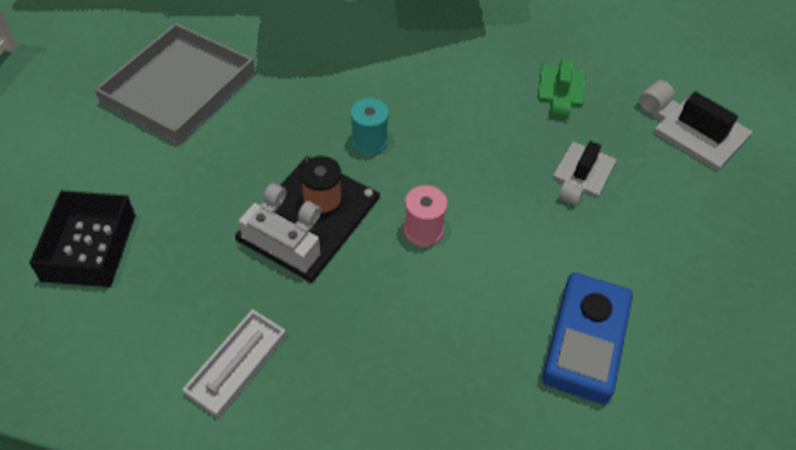

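View pics/sideC.png

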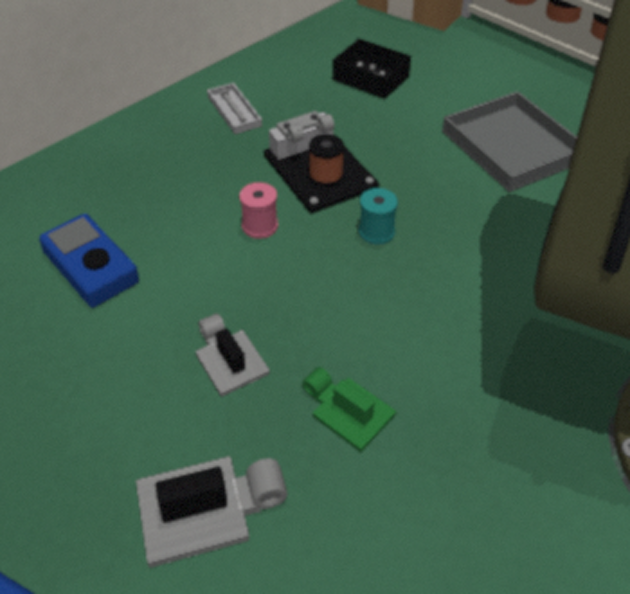

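Scene: the leaf candidates are green (426,193), large grey (502,214) and small grey (439,241). The green one is excluded and the small grey one is the smaller of the rest, so that is the one meant. Of the bobbins, copper at (286,246) stands on the deck; turquoise (314,214) and pink (346,265) aren't meant.

Run:
```python
from h import *
for n,f,k,pts in [("scene",1.73,(100,140),dict(bobtop=(320,169,.068),knA=(275,195,.06),knB=(309,213,.06),leafrib=(587,161,.036),knuck=(571,190,.012),tray=(177,83,.005),big=(710,118,.04),green=(565,80,.03),pink=(426,196,.056),turq=(370,108,.056))),
 ("side",1.8,(150,150),dict(bobtop=(326,148,.068),leafrib=(230,350,.03),knuck=(212,326,.02),tray=(512,141,.005),pink=(259,192,.056),turq=(379,199,.056)))]:
    c=capture(n)
    for t,(u,v,z) in pts.items(): print(n,t,np.round(pix2z(c,(k[0]+u/f,k[1]+v/f),z),3))
o=r.get_obs();print(o["ee_pos"],o["tcp_rot"],o["clock"])
c=capture("wrist");print(c["position"],R(c).round(2).tolist(),c["K"])
```

```text
scene bobtop [ 0.594 -0.01   0.068]
scene knA [ 0.638 -0.049  0.06 ]
scene knB [ 0.651 -0.004  0.06 ]
scene leafrib [0.465 0.288 0.036]
scene knuck [0.496 0.277 0.012]
scene tray [ 0.456 -0.266  0.005]
scene big [0.352 0.431 0.04 ]
scene green [0.325 0.245 0.03 ]
scene pink [0.588 0.115 0.056]
scene turq [0.473 0.015 0.056]
side bobtop [ 0.59  -0.005  0.068]
side leafrib [0.448 0.29  0.03 ]
side knuck [0.495 0.278 0.02 ]
side tray [ 0.463 -0.269  0.005]
side pink [0.598 0.11  0.056]
side turq [0.48  0.012 0.056]
[ 0.2166188  -0.5055452   0.21648217] [ 9.79580460e-01  2.01052534e-01 -3.32945614e-06  3.16946121e-05] 0.9
[ 0.27961201 -0.47753071  0.38463125] [[0.39, -0.89, -0.22], [-0.92, -0.38, -0.09], [-0.0, 0.24, -0.97]] [[387.24015488   0.         321.08847701]
 [  0.         387.24015488 245.80023695]
 [  0.           0.           1.        ]]
```

```bash
python3 -m inch '[[0.34,0.5,0.1,70],[0.34,0.5,0.1,140],[0.34,0.5,0.1,140],[0.34,0.5,0.1,140],[0.34,0.5,0.1,140],[0.34,0.5,0.1,140],[0.34,0.5,0.1,140],[0.34,0.5,0.1,140],[0.34,0.5,0.1,140],[0.34,0.5,0.1,140],[0.34,0.5,0.1,140],[0.34,0.5,0.1,140]]' 0.8 40
cat >> h.py <<'E'
def st():
    o=r.get_obs(); q=Ro.from_quat(o["tcp_rot"]).as_matrix()
    print("t",round(o["clock"],2),"p",np.round(o["ee_pos"],4),"xang",round(float(np.degrees(np.arctan2(q[1,0],q[0,0]))),2),"z",q[:,2].round(4),"F",np.round(o["contact_force"],1),"gap",round(o["finger_gap"],3),"grip",np.round(o["grip_force"],1))
    return o
E
python3 -c "
from h import *
st()"
```

```text
clock: 1.95
ee_pos: [0.4947, -0.0956, 0.2986]
tcp_rot: [0.577, 0.817, 0.0, 0.0]
contact_force: [0.4, -0.3, 0.4]
finger_gap: 0.802
grip_force: 0.0
t 1.95 p [ 0.4947 -0.0956  0.2986] xang 109.5 z [ 5.e-04 -2.e-04 -1.e+00] F [ 0.4 -0.3  0.4] gap 0.802 grip 0.0
```

```bash
python3 -m inch '[[0.055,0.09,0.01,54],[0.055,0.09,0.01,54],[0.055,0.09,0.01,54],[0.055,0.09,0.01,54],[0.055,0.09,0.01,54],[0.055,0.09,0.01,54],[0.055,0.09,0.01,54],[0.055,0.09,0.01,54],[0.055,0.09,0.01,54],[0.055,0.09,0.01,54]]' >/dev/null
python3 - <<'E'
from h import *
st()
c=capture("wrist");cv2.imwrite("pics/w1.png",c["image"])
import pickle;pickle.dump(c,open("w1.pkl","wb"))
for t in ["bobbin","fixture_hole","fixture"]: print(t,[(round(d["conf"],2),np.round(d["bbox"]).astype(int).tolist()) for d in nets.search_frame(c,t)])
E
```

```text
t 2.78 p [ 0.549  -0.0076  0.308 ] xang 162.99 z [ 0. -0. -1.] F [ 0.5  0.5 -0.4] gap 0.803 grip 0.0
bobbin [(0.82, [413, 196, 459, 244]), (0.75, [302, 124, 346, 172]), (0.67, [311, 229, 359, 279])]
fixture_hole [(0.81, [283, 206, 373, 331]), (0.25, [18, 128, 168, 269])]
fixture [(0.92, [281, 202, 374, 332]), (0.29, [525, 13, 582, 106])]
```

View pics/w1.png

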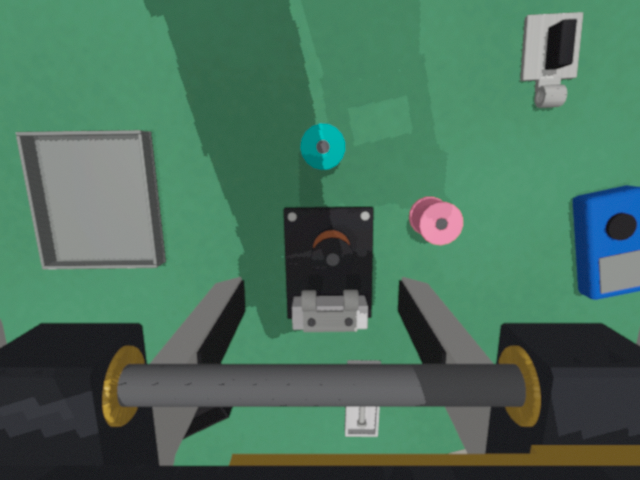

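The wrist view shows the deck at (285–373, 207–320), the copper/black bobbin with its top at (333,260), fixture knuckles at (309,300) and (351,300), the small leaf at (551,58), and the tray at (95,200). I'll fit poses with a wireframe overlay.

```bash
cat > fit.py <<'E'
from h import *
import pickle
def T(p,yaw,P):
    P=np.asarray(P,float); a=np.radians(yaw); M=np.array([[np.cos(a),-np.sin(a),0],[np.sin(a),np.cos(a),0],[0,0,1]])
    return P@M.T+np.r_[p,0]
def rect(x0,x1,y0,y1,z): return [[x0,y0,z],[x1,y0,z],[x1,y1,z],[x0,y1,z]]
def draw(img,c,P,s,o,col=(0,255,255)):
    q=(proj(c,P)-o)*s; cv2.polylines(img,[np.round(q*16).astype(np.int32)],True,col,1,cv2.LINE_AA,4)
FIX=[rect(-.1,.045,-.055,.055,.012),rect(.013,.043,-.045,.045,.052),rect(0,0,-.032,-.016,.072),rect(0,0,.016,.032,.072)]
LEAF=[rect(-.035,.031,-.03,.03,.008),rect(-.022,.022,-.008,.008,.036),rect(.05,.05,-.012,.012,.024)]
E
python3 - <<'E'
from fit import *
c=pickle.load(open("w1.pkl","rb")); im=c["image"]
g=im.astype(int); 
def comp(mask,seed):
    n,l,s,ct=cv2.connectedComponentsWithStats(mask.astype(np.uint8)); return l==l[seed[1],seed[0]]
# white plate of leaf
hsv=cv2.cvtColor(im,cv2.COLOR_BGR2HSV)
nongreen=~((hsv[...,0]>45)&(hsv[...,0]<90)&(hsv[...,1]>60))
m=comp(nongreen,(535,60)); pts=np.argwhere(m)[:,::-1]
print("leaf px bbox",pts.min(0),pts.max(0))
m2=comp(nongreen&(hsv[...,2]<70),(300,240)); p2=np.argwhere(m2)[:,::-1]; print("deck",p2.min(0),p2.max(0))
# coarse poses
for n,u,v,z in [("bobtop",333,259.5,.068),("kA",309,300,.072),("kB",351,300,.072),("scL",292,216,.012),("scR",365,215.5,.012),("ribA",570,21,.036),("ribB",562,68,.036),("lk",551,96,.012),
 ("tray1",20,133,.028),("tray2",151,133,.028),("tray3",162,267,.028),("tray4",43,268,.028)]:
    print(n,np.round(pix2z(c,(u,v),z)[:2],4))
A=cv2.resize(im[195:345,260:400],None,fx=4,fy=4,interpolation=cv2.INTER_CUBIC)
B=cv2.resize(im[0:115,505:605],None,fx=4,fy=4,interpolation=cv2.INTER_CUBIC)
canvas=np.zeros((600,800,3),np.uint8); 
A=A[:600,:400] if A.shape[1]>400 else A
A2=cv2.resize(im[200:340,275:385],None,fx=3.6,fy=3.6,interpolation=cv2.INTER_CUBIC)
canvas[:A2.shape[0],:A2.shape[1]]=A2; canvas[:460,400:800]=B
cv2.imwrite("pics/crop1.png",canvas)
E
```

```text
leaf px bbox [521  12] [582 107]
deck [284 208] [372 317]
bobtop [ 0.5967 -0.0078]
kA [ 0.6326 -0.0465]
kB [ 0.6463 -0.0018]
scL [ 0.5454 -0.0426]
scR [0.5707 0.0421]
ribA [0.4333 0.2951]
ribB [0.4754 0.2806]
lk [0.5007 0.279 ]
tray1 [ 0.3662 -0.301 ]
tray2 [ 0.4087 -0.1618]
tray3 [ 0.5566 -0.2101]
tray4 [ 0.5157 -0.3481]
```

View pics/crop1.png

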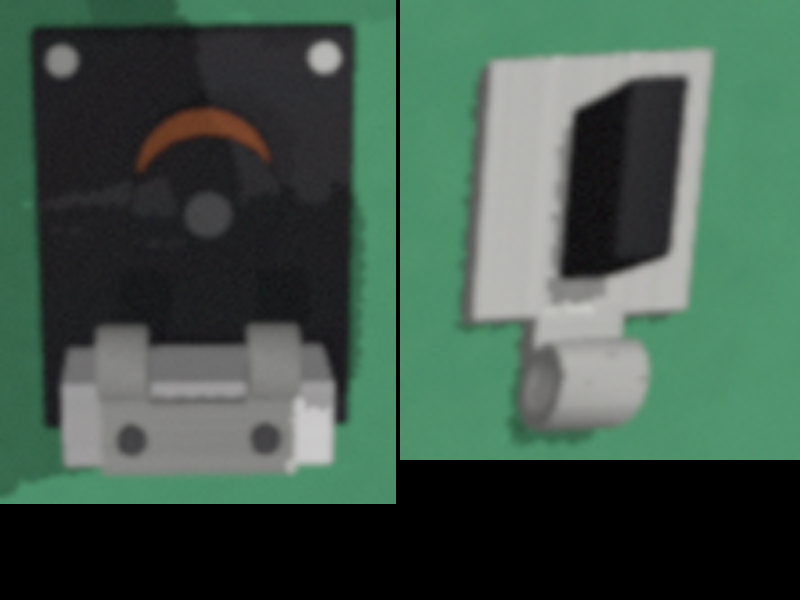

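The crop confirms the small grey leaf (black rib, plate corners around (527,15), (583,12), (577,77), (523,80)), and the copper bobbin on the deck with its two knuckles.

```bash
cat >> fit.py <<'E'
from scipy.optimize import least_squares
def fitpose(c,P,uv,x0):
    f=lambda x:(proj(c,T(x[:2],x[2],P))-np.asarray(uv)).ravel()
    s=least_squares(f,x0,x_scale=[.01,.01,1]); return s.x,f(s.x).reshape(-1,2)
E
python3 - <<'E'
from fit import *
c=pickle.load(open("w1.pkl","rb"));im=c["image"]
lp=[[-.035,-.03,.008],[-.035,.03,.008],[.031,.03,.008],[.031,-.03,.008]]
xl,e=fitpose(c,lp,np.array([[22,15.5],[78.25,12.3],[71.75,77.3],[18,79.7]])+[504.6,-.4],[.455,.285,-17]); print("leaf",xl.round(4),e.round(1).tolist())
k=np.array([[34,29],[353,25],[347,421],[47,425]])/3.6+[274.6,199.6]
xf,e=fitpose(c,[[-.1,-.055,.012],[-.1,.055,.012],[.045,.055,.012],[.045,-.055,.012]],k,[.645,-.027,-16]); print("fix",xf.round(4),e.round(1).tolist())
tc=np.array([[20,133],[151,133],[162,267],[43,268]])
xt,e=fitpose(c,rect(-.08,.08,-.07,.07,.028),tc,[.46,-.26,74]); print("tray",xt.round(4),e.round(1).tolist())
xt2,e=fitpose(c,[[-.08,.07,.028],[-.08,-.07,.028],[.08,-.07,.028],[.08,.07,.028]][::1],tc[[0,1,2,3]],[.46,-.26,-16]); print("tray",xt2.round(4),e.round(1).tolist())
b=pix2z(c,(275-.4+208/3.6,200-.4+214/3.6),.068);print("bob",b.round(4))
C=cv2.resize(im[195:335,275:385],None,fx=3.6,fy=3.6,interpolation=cv2.INTER_CUBIC)
cv=np.zeros((600,800,3),np.uint8)
for P in FIX: draw(C,c,T(xf[:2],xf[2],P),3.6,[274.6,194.6])
L=cv2.resize(im[0:115,505:605],None,fx=4,fy=4,interpolation=cv2.INTER_CUBIC)
for P in LEAF: draw(L,c,T(xl[:2],xl[2],P),4,[504.6,-.4])
cv[:504,:396]=C;cv[:460,400:]=L;cv2.imwrite("pics/ov1.png",cv)
E
```

```text
leaf [  0.4517   0.2899 -14.0205] [[0.4, -0.3], [-0.2, -0.3], [-0.2, 0.1], [-0.0, 0.6]]
fix [  0.6432  -0.0251 -16.2223] [[-1.4, -0.6], [1.4, -0.7], [0.8, 0.9], [-0.8, 0.8]]
tray [  0.4692  -0.2614 -15.5412] [[-2.1, 8.1], [-105.2, 144.4], [-1.3, 7.6], [99.8, -130.1]]
tray [ 0.4666 -0.2588 35.2939] [[41.4, -19.5], [-147.8, 80.4], [-40.1, 25.4], [141.1, -65.6]]
bob [ 0.596  -0.0083  0.068 ]
```

View pics/ov1.png

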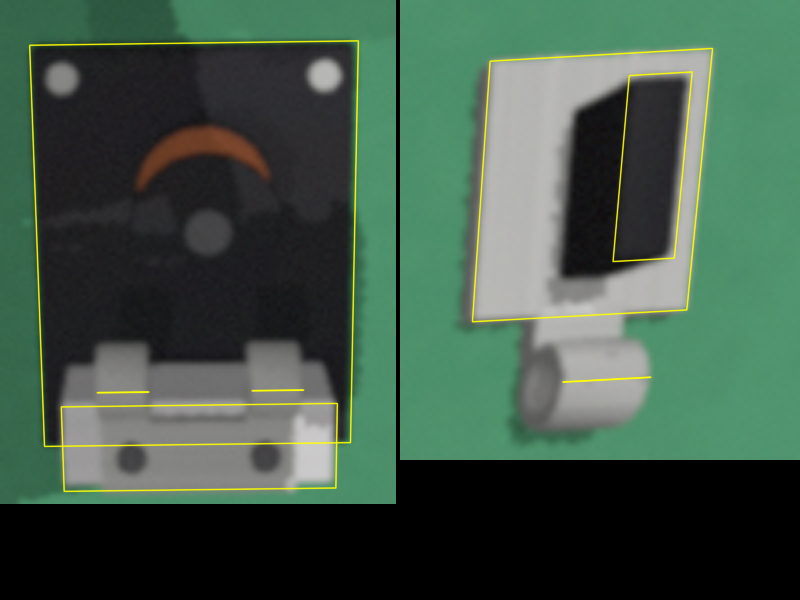

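```bash
python3 -m inch '[[0.02,0,-0.03,0],[0.047,0,-0.07,0],[0.047,0,-0.11,0],[0.047,0,-0.15,0],[0.047,0,-0.18,0],[0.047,0,-0.205,0],[0.047,0,-0.225,0],[0.047,0,-0.24,0],[0.047,0,-0.255,0],[0.047,0,-0.265,0],[0.047,0,-0.272,0],[0.047,0,-0.272,0]]' 0.8 30 && python3 -m inch '[[0,0,0,0],[0,0,0,0],[0,0,0,0],[0,0,0,0],[0,0,0,0],[0,0,0,0]]' 0.3 30 >/dev/null;  python3 -c "
from h import *
st()"
```

```text
clock: 3.98
ee_pos: [0.5955, -0.0076, 0.0349]
tcp_rot: [0.147, 0.989, -0.0, -0.001]
contact_force: [-0.3, 0.4, 0.2]
finger_gap: 0.802
grip_force: 0.0
t 4.48 p [ 0.5962 -0.0076  0.0365] xang 163.14 z [ 8.e-04 -0.e+00 -1.e+00] F [-0.7  0.2  3. ] gap 0.5 grip 30.0
```

```bash
python3 -m inch '[[0,0,0.02,0],[0,0,0.05,0],[-0.005,-0.01,0.085,0],[-0.02,-0.04,0.1,0],[-0.04,-0.075,0.1,0],[-0.06,-0.11,0.1,0],[-0.08,-0.145,0.1,0],[-0.1,-0.18,0.1,0],[-0.117,-0.215,0.1,0],[-0.13,-0.24,0.09,0],[-0.134,-0.248,0.07,0],[-0.134,-0.248,0.06,0]]' >/dev/null;  python3 -c "
from h import *
st();c=capture('side')
for t in ['bobbin','tray']: print(t,[(round(d['conf'],2),np.round(d['bbox']).astype(int).tolist()) for d in nets.search_frame(c,t)])
cv2.imwrite('pics/side1.png',c['image'])
w=capture('wrist');cv2.imwrite('pics/w2.png',w['image'])"
```

```text
t 5.48 p [ 0.4604 -0.2571  0.0945] xang 162.96 z [-1.2e-03  6.0e-04 -1.0e+00] F [-0.4 -0.1 -2.6] gap 0.502 grip 30.0
bobbin [(0.76, [281, 252, 306, 283]), (0.68, [426, 187, 452, 215]), (0.56, [347, 256, 370, 284])]
tray [(0.66, [396, 204, 450, 256])]
```

View pics/w2.png

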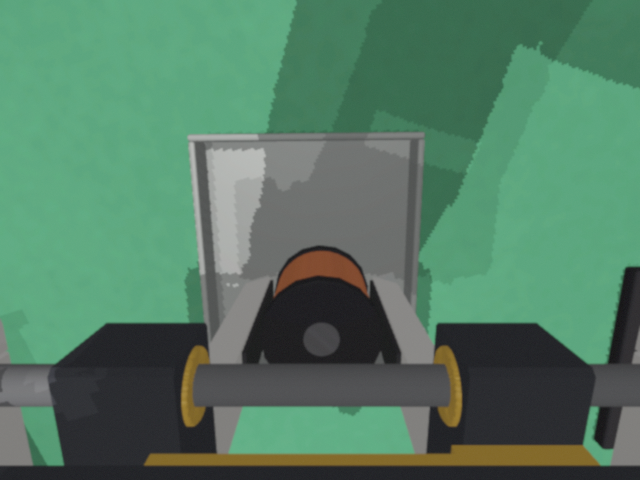

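```bash
python3 -c "
from h import *
o=st();c=capture('wrist')
a,b=pix2z(c,(190,137),.028),pix2z(c,(424,134),.028);d=(b-a)[:2];L=np.hypot(*d);d/=L
print(a,b,L,'centre',(a+b)[:2]/2+.08*np.array([d[1],-d[0]]))"
```

```text
t 5.68 p [ 0.4626 -0.2548  0.0964] xang 163.2 z [-0.e+00  2.e-04 -1.e+00] F [-0.2 -0.4 -2.1] gap 0.501 grip 30.0
[ 0.36578611 -0.30553156  0.028     ] [ 0.40386575 -0.17330673  0.028     ] 0.13759893013019733 centre [ 0.46170143 -0.26155864]
```

```bash
python3 -m inch '[[0,-0.006,-0.02,0],[0,-0.006,-0.04,0],[0,-0.006,-0.052,0],[0,-0.006,-0.059,0],[0,-0.006,-0.063,0],[0,-0.006,-0.065,0],[0,-0.006,-0.066,0],[0,-0.006,-0.066,0]]' ;  python3 -c "
from h import *
st()"
```

```text
clock: 6.4
ee_pos: [0.4623, -0.2617, 0.0306]
tcp_rot: [0.147, 0.989, -0.0, 0.0]
contact_force: [-0.2, 1.1, -1.6]
finger_gap: 0.498
grip_force: 30.0
t 6.4 p [ 0.4623 -0.2617  0.0306] xang 163.14 z [ 7.e-04 -5.e-04 -1.e+00] F [-0.2  1.1 -1.6] gap 0.498 grip 30.0
```

```bash
python3 -m inch '[[0,0,-0.001,0],[0,0,-0.002,0],[0,0,-0.002,0]]' ;  python3 -c "
from h import *
st()"
```

```text
clock: 6.65
ee_pos: [0.4623, -0.2618, 0.0286]
tcp_rot: [0.147, 0.989, -0.0, 0.0]
contact_force: [-0.7, 0.6, 2.6]
finger_gap: 0.5
grip_force: 30.0
t 6.65 p [ 0.4623 -0.2618  0.0286] xang 163.14 z [ 8.e-04 -5.e-04 -1.e+00] F [-0.7  0.6  2.6] gap 0.5 grip 30.0
```

```bash
python3 -m inch '[[0,0,0,0],[0,0,0,0],[0,0,0,0],[0,0,0.01,0],[0,0,0.03,0],[0,0,0.06,0],[0,0,0.1,0],[0,0,0.14,0],[0,0.02,0.17,1],[0,0.05,0.19,2],[0,0.09,0.2,2.9],[0,0.13,0.2,2.9]]' 0.75 >/dev/null; python3 -m inch '[[0,0.04,0,0],[0,0.08,0,0],[0,0.12,0,0],[0,0.16,0,0],[0,0.2,0,0],[0,0.24,0,0],[0,0.28,0,0],[0,0.315,0,0],[0,0.345,0,0],[0,0.36,0,0],[0,0.36,0,0],[0,0.36,0,0]]' >/dev/null; python3 -c "
from h import *
import pickle
st();c=capture('wrist');pickle.dump(c,open('w3.pkl','wb'))
s=capture('scene')['image'][150:320,140:480];w=cv2.resize(c['image'],None,fx=.5,fy=.5)
L=cv2.resize(c['image'][190:420,220:420],None,fx=1,fy=1)
cv=np.zeros((600,800,3),np.uint8);cv[:340,:680]=cv2.resize(s,None,fx=2,fy=2);cv[350:590,:320]=w;cv[350:580,330:530]=L
cv2.imwrite('pics/m3.png',cv)"
```

```text
t 8.65 p [0.4617 0.2286 0.2284] xang 166.12 z [ 0.e+00 -1.e-04 -1.e+00] F [ 0.2 -0.3 -0.4] gap 0.751 grip 0.0
```

View pics/m3.png

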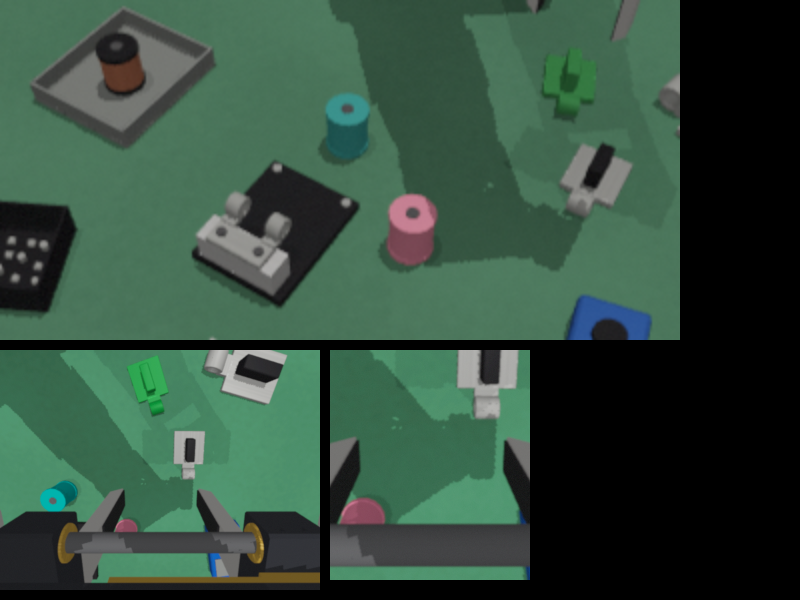

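The scene shows the copper bobbin upright in the tray at crop (122,65), the deck clear, and the leaf ahead of the gripper at wrist pixel (378,200).

Run:
```python
from fit import *
c=pickle.load(open("w3.pkl","rb"));im=c["image"]
hsv=cv2.cvtColor(im,cv2.COLOR_BGR2HSV)
white=((hsv[...,1]<45)&(hsv[...,2]>90)).astype(np.uint8)
n,l,s,_=cv2.connectedComponentsWithStats(white)
roi=l[150:265,335:425]; k=np.bincount(roi[roi>0]).argmax(); m=(l==k); print(s[k])
P0=T([.4517,.2899],-14.02,LEAF[0]); q=proj(c,P0); print("pred",q.round(1).tolist())
x,y,w,h=s[k][:4]
L=[];Rr=[]
for v in range(y+8,int(q[1:3,1].mean())-6): 
    u=np.flatnonzero(m[v]); L.append((u[0]-.5,v)); Rr.append((u[-1]+.5,v))
tp=[(u,np.flatnonzero(m[:,u])[0]-.5) for u in range(x+8,x+w-8)]
bt=[(u,np.flatnonzero(m[:,u])[-1]+.5) for u in list(range(x+5,x+13))+list(range(x+w-13,x+w-5))]
ln=lambda p:cv2.fitLine(np.float32(p),cv2.DIST_HUBER,0,.01,.01).ravel()
def X(a,b):
    t=np.linalg.solve(np.c_[a[:2],-b[:2]],b[2:]-a[2:]); return a[2:]+t[0]*a[:2]
L,Rr,tp,bt=map(ln,(L,Rr,tp,bt))
uv=np.array([X(L,tp),X(L,bt),X(Rr,bt),X(Rr,tp)]); print(uv.round(1).tolist())
pp,e=fitpose(c,rect(-.035,.031,-.03,.03,.008),uv,[.4517,.2899,-14]);print(pp.round(4),e.round(1).tolist())
```

```text
[ 347  162   63   97 3894]
pred [[348.1, 161.7], [346.9, 227.8], [405.6, 228.0], [409.3, 161.9]]
[[348.0, 161.5], [346.20001220703125, 227.3000030517578], [405.6000061035156, 228.60000610351562], [409.79998779296875, 161.5]]
[  0.4515   0.2899 -14.4208] [[0.4, -0.1], [0.4, 0.2], [-0.3, -0.6], [-0.4, 0.5]]
```

```bash
python3 -m inch '[[-0.005,0.03,-0.02,0],[-0.01,0.061,-0.05,0],[-0.01,0.061,-0.09,0],[-0.01,0.061,-0.125,0],[-0.01,0.061,-0.15,0],[-0.01,0.061,-0.17,0],[-0.01,0.061,-0.185,0],[-0.01,0.061,-0.195,0],[-0.01,0.061,-0.202,0],[-0.01,0.061,-0.206,0],[-0.01,0.061,-0.206,0],[-0.01,0.061,-0.206,0]]' 0.6 55 && python3 -c "
from h import *
st()"
```

```text
clock: 9.75
ee_pos: [0.4524, 0.2894, 0.0227]
tcp_rot: [0.122, 0.993, 0.0, 0.0]
contact_force: [0.2, 0.2, 0.1]
finger_gap: 0.601
grip_force: 0.0
t 9.75 p [0.4524 0.2894 0.0227] xang 166.02 z [ 8.e-04  4.e-04 -1.e+00] F [0.2 0.2 0.1] gap 0.601 grip 0.0
```

```bash
python3 -m inch '[[0,0,0,0],[0,0,0,0],[0,0,0,0],[0,0,0,0],[0,0,0,0],[0,0,0,0],[0,0,0,0],[0,0,0,0],[0,0,0,0],[0,0,0,0]]' 0 55 && python3 -m inch '[[0,0,0.01,0],[0,0,0.03,0],[0,0,0.06,0],[0,0,0.1,0],[0,0,0.13,0],[0,0,0.14,0],[0,0,0.14,0],[0,0,0.14,0]]' >/dev/null;  python3 -c "
from h import *
st()"
```

```text
clock: 10.58
ee_pos: [0.452, 0.2894, 0.0221]
tcp_rot: [0.122, 0.993, 0.0, 0.0]
contact_force: [-1.0, -0.4, 1.7]
finger_gap: 0.163
grip_force: 55.0
t 11.25 p [0.4516 0.2892 0.1611] xang 166.04 z [-8.e-04 -4.e-04 -1.e+00] F [-0.1 -0.3 -2.1] gap 0.161 grip 55.0
```

```bash
python3 -m inch '[[0.01,-0.03,0,-1],[0.02,-0.06,0,-2.2],[0.03,-0.095,0,-2.2],[0.04,-0.13,0,-2.2],[0.05,-0.165,0,-2.2],[0.06,-0.2,0,-2.2],[0.07,-0.235,0,-2.2],[0.08,-0.26,0,-2.2],[0.086,-0.277,0,-2.2],[0.086,-0.284,0,-2.2],[0.086,-0.284,0,-2.2],[0.086,-0.284,0,-2.2]]' >/dev/null;  python3 -c "
from fit import *
st();d={n:capture(n) for n in ['wrist','scene','side']};pickle.dump(d,open('w4.pkl','wb'))
cv=np.zeros((600,800,3),np.uint8)
cv[:360,:480]=cv2.resize(d['wrist']['image'],(480,360))
def crop(c,P,h,s):
    q=proj(c,P)[0].astype(int);x,y=q[0]-h,q[1]-h;print(x,y);return cv2.resize(c['image'][y:y+2*h,x:x+2*h],None,fx=s,fy=s,interpolation=cv2.INTER_CUBIC)
P=[.62,-.02,.05]
cv[:300,490:790]=crop(d['scene'],P,60,2.5);cv[300:600,490:790]=crop(d['side'],P,50,3)
cv2.imwrite('pics/m4.png',cv)"
```

```text
t 12.25 p [0.5372 0.0059 0.1606] xang 163.82 z [-2.5e-03  4.0e-04 -1.0e+00] F [ 0.2 -0.2 -2. ] gap 0.166 grip 55.0
216 192
276 180
```

View pics/m4.png

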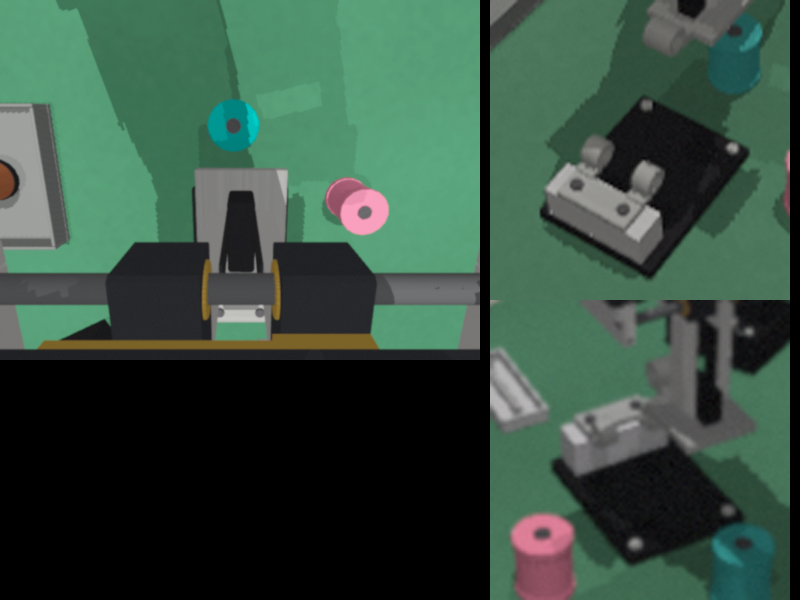

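Wrist: the leaf is level in the gripper, its plate at (240,215) in the half-size view; the fixture is mostly hidden there but clear in the scene and side views. I'll check the knuckle silhouettes in the first wrist view against the fitted fixture pose, and do the same in the scene view.

```bash
cat >> fit.py <<'E'
def cyl(cx,cz,y0,y1,r=.012,n=72):
    a=np.linspace(0,2*np.pi,n); return np.vstack([np.c_[cx+r*np.cos(a),0*a+y,cz+r*np.sin(a)] for y in (y0,y1)])
def hull(c,P): return cv2.convexHull(np.float32(proj(c,P))).reshape(-1,2)
E
python3 - <<'E'
from fit import *
c=pickle.load(open("w1.pkl","rb")); d=pickle.load(open("w4.pkl","rb"))
p,y=[.6432,-.0251],-16.2
cv=np.zeros((600,800,3),np.uint8)
def panel(c,x,yy,w,h,s):
    A=cv2.resize(c["image"][yy:yy+h,x:x+w],None,fx=s,fy=s,interpolation=cv2.INTER_CUBIC); o=[x-.5+.5/s,yy-.5+.5/s]
    for a,b in((-.032,-.016),(.016,.032)): cv2.polylines(A,[np.round((hull(c,T(p,y,cyl(0,.06,a,b)))-o)*s*16).astype(np.int32)],True,(0,255,255),1,cv2.LINE_AA,4)
    draw(A,c,T(p,y,rect(.013,.043,-.045,.045,.052)),s,o,(255,0,255)); draw(A,c,T(p,y,FIX[0]),s,o,(255,255,0))
    return A
cv[:300,:]=np.zeros(1,np.uint8)
A=panel(c,290,282,80,60,6); cv[:360,:480]=A
B=panel(d["scene"],225,228,100,80,4)[:320,:]; cv[0:320,480:800]=B[:, 40:360]
Cc=panel(d["side"],290,206,80,60,4); cv[340:580,480:800]=Cc
cv2.imwrite("pics/ov4.png",cv)
E
```

```text
(no output)
```

View pics/ov4.png

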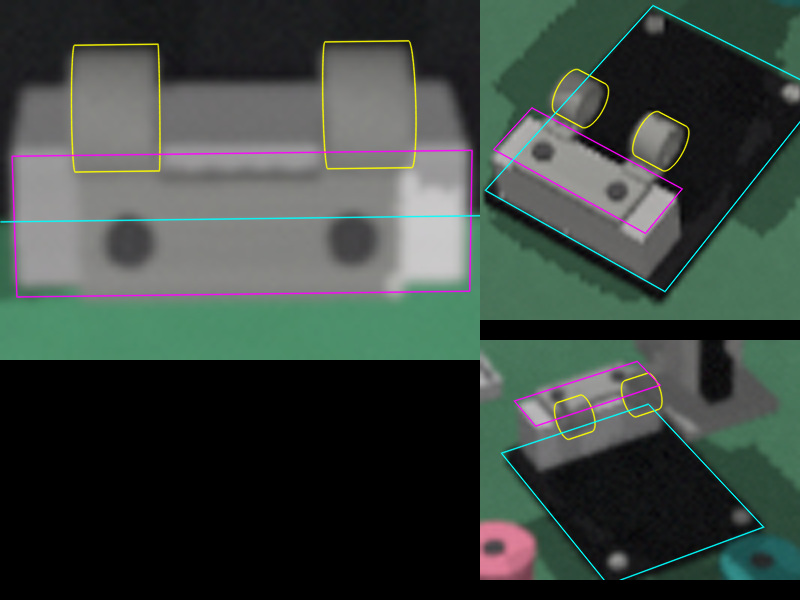

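Run:
```python
from fit import *
d=pickle.load(open("w4.pkl","rb"));c=d["wrist"];im=c["image"]
cv2.imwrite("/tmp/a.png",im)
g=cv2.cvtColor(im,cv2.COLOR_BGR2HSV); w=(g[...,1]<50)
for v in (240,260,280,300): 
    u=np.flatnonzero(w[v,230:420])+230; print(v,u[0]-.5,u[-1]+.5)
for u in (275,300,340,370): print(u,np.flatnonzero(w[200:260,u])[:1]+199.5)
tcp=np.array([.5372,.0059]);yaw=-16.18
a=np.radians(yaw);o=tcp-.0005*np.array([np.cos(a),np.sin(a)])
for zz in (.1385,): print("pred",proj(c,T(o,yaw,rect(-.035,.031,-.03,.03,zz+.008))).round(1).tolist())
```

```text
240 259.5 383.5
260 256.5 383.5
280 257.5 382.5
300 258.5 381.5
275 [223.5]
300 [223.5]
340 [223.5]
370 [223.5]
pred [[257.3, 225.4], [262.2, 350.4], [377.7, 350.5], [382.5, 225.5]]
```

```bash
python3 -m inch '[[0.01,-0.003,-0.02,0],[0.02,-0.006,-0.04,0],[0.029,-0.0095,-0.058,0],[0.029,-0.0095,-0.072,0],[0.029,-0.0095,-0.082,0],[0.029,-0.0095,-0.088,0],[0.029,-0.0095,-0.09,0],[0.029,-0.0095,-0.09,0],[0.029,-0.0095,-0.09,0],[0.029,-0.0095,-0.09,0]]' >/dev/null;  python3 - <<'E'
from fit import *
import time
P=[]
d={}
for n in ['wrist','scene','side','scene','side']:
    o=st(); P.append(o["ee_pos"]); d[n]=capture(n)
P=np.mean(P,0);print(P); d["tcp"]=P;pickle.dump(d,open('w5.pkl','wb'))
yaw=-16.2;a=np.radians(yaw);o=P[:2]-.0005*np.array([np.cos(a),np.sin(a)]);z=P[2]-.0221
print("local",(T([0,0],-yaw,[np.r_[o-[.6430,-.0257],z]])).round(4))
pf=[.643,-.0257]
def panel(c,x,yy,w,h,s):
    A=cv2.resize(c["image"][yy:yy+h,x:x+w],None,fx=s,fy=s,interpolation=cv2.INTER_CUBIC); of=[x-.5+.5/s,yy-.5+.5/s]
    for a,b in((-.032,-.016),(.016,.032)): cv2.polylines(A,[np.round((hull(c,T(pf,yaw,cyl(0,.06,a,b)))-of)*s*16).astype(np.int32)],True,(0,255,255),1,cv2.LINE_AA,4)
    cv2.polylines(A,[np.round((hull(c,T(o,yaw,cyl(.05,.012+z,-.012,.012)))-of)*s*16).astype(np.int32)],True,(0,0,255),1,cv2.LINE_AA,4)
    draw(A,c,T(o,yaw,np.array(LEAF[0])+[0,0,z]),s,of,(0,0,255))
    draw(A,c,T(pf,yaw,rect(.013,.043,-.045,.045,.052)),s,of,(255,0,255)); return A
cv=np.zeros((600,800,3),np.uint8)
cv[:420,:420]=panel(d["scene"],235,205,84,84,5);cv[:370,430:800]=panel(d["side"],285,185,74,74,5)
cv2.imwrite("pics/ov5.png",cv)
E
```

```text
t 13.23 p [ 0.5673 -0.004   0.0729] xang 163.84 z [ 1.4e-03 -1.0e-04 -1.0e+00] F [-0.3  0.2 -3.5] gap 0.165 grip 55.0
t 13.28 p [ 0.5673 -0.0041  0.0729] xang 163.84 z [ 1.3e-03 -1.0e-04 -1.0e+00] F [ 0.8  0.3 -3.5] gap 0.163 grip 55.0
t 13.33 p [ 0.5672 -0.0041  0.0727] xang 163.84 z [ 1.e-03 -1.e-04 -1.e+00] F [-0.4 -0.4 -1.7] gap 0.167 grip 55.0
t 13.38 p [ 0.5672 -0.0041  0.0726] xang 163.84 z [ 9.e-04 -1.e-04 -1.e+00] F [-0.5 -0.2 -2. ] gap 0.166 grip 55.0
t 13.43 p [ 0.5671 -0.0041  0.0724] xang 163.84 z [ 6.e-04 -1.e-04 -1.e+00] F [ 0.3 -0.8 -3.6] gap 0.165 grip 55.0
[ 0.5672376  -0.00409969  0.0727002 ]
local [[-0.0793 -0.0004  0.0506]]
```

View pics/ov5.png

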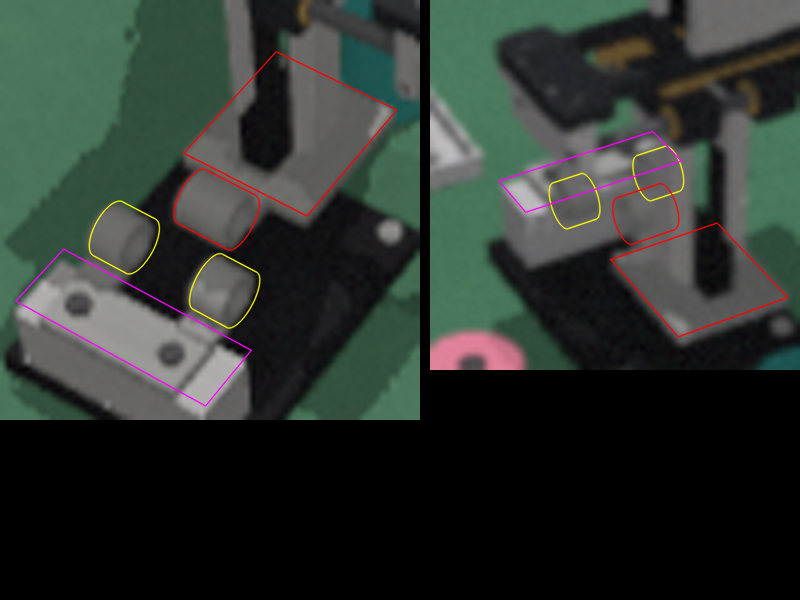

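```bash
python3 -m inch '[[0.003,-0.0008,-0.001,0],[0.007,-0.002,-0.001,0],[0.011,-0.003,-0.001,0],[0.015,-0.0042,-0.001,0],[0.019,-0.0053,-0.001,0],[0.023,-0.0064,-0.001,0],[0.026,-0.0072,-0.001,0],[0.0282,-0.0078,-0.001,0],[0.0282,-0.0078,-0.001,0],[0.0282,-0.0078,-0.001,0],[0.0282,-0.0078,-0.001,0],[0.0282,-0.0078,-0.001,0]]' >/dev/null; python3 -m inch '[[0,0,0,0],[0,0,0,0],[0,0,0,0],[0,0,0,0],[0,0,0,0],[0,0,0,0]]' >/dev/null
cat > chk.py <<'E'
from fit import *
d={};P=[];F=[]
for n in ['scene','side','scene','side','scene','side']:
    d.setdefault(n,[]).append(capture(n)); o=r.get_obs(); P.append(o["ee_pos"]);F.append(o["contact_force"])
o=st();P=np.mean(P,0);print(P,np.mean(F,0).round(2)); pickle.dump((P,d),open('w6.pkl','wb'))
yaw=-16.2;a=np.radians(yaw);q=P[:2]-.0005*np.array([np.cos(a),np.sin(a)]);z=P[2]-.0221
print("local",(T([0,0],-yaw,[np.r_[q-[.6430,-.0257],z]])).round(4))
E
python3 chk.py
```

```text
t 15.28 p [ 0.5952 -0.0119  0.071 ] xang 163.84 z [ 0. -0. -1.] F [ 0.6  0.5 -3.1] gap 0.166 grip 55.0
[ 0.59518724 -0.01192457  0.0710268 ] [-0.08 -0.08 -2.38]
local [[-0.0503 -0.0001  0.0489]]
```

No views left, so I'll check numerically: register each knuckle silhouette against image gradients and compare the leaf's shift with the fixture's (camera calibration cancels).

```bash
cat > reg.py <<'E'
from fit import *
from scipy.ndimage import map_coordinates
def shift(c,imgs,P):
    im=cv2.GaussianBlur(np.mean([cv2.cvtColor(i,cv2.COLOR_BGR2GRAY).astype(float) for i in imgs],0),(0,0),.8)
    gx,gy=cv2.Sobel(im,cv2.CV_64F,1,0),cv2.Sobel(im,cv2.CV_64F,0,1)
    h=hull(c,P); t=[];n=[]
    for a,b in zip(h,np.roll(h,-1,0)):
        L=np.hypot(*(b-a)); k=max(1,int(L/.3))
        for i in range(k): t.append(a+(b-a)*(i+.5)/k); n.append(np.array([(b-a)[1],-(b-a)[0]])/max(L,1e-9)*L/k)
    t,n=np.array(t),np.array(n); S=np.arange(-4,4.01,.1); best=(-1,)
    for dx in S:
        for dy in S:
            v=np.abs(map_coordinates(gx,[t[:,1]+dy,t[:,0]+dx],order=1)*n[:,0]+map_coordinates(gy,[t[:,1]+dy,t[:,0]+dx],order=1)*n[:,1]).sum()
            if v>best[0]: best=(v,dx,dy)
    return np.round(best,1)
def run(name,tcp,d):
    yaw=-16.2;a=np.radians(yaw);o=tcp[:2]-.0005*np.array([np.cos(a),np.sin(a)]);z=tcp[2]-.0221;pf=[.643,-.0257]
    for v in ('scene','side'):
        c=d[v] if isinstance(d[v],list) else [d[v]]; im=[i["image"] for i in c]; c=c[0]
        J=[proj(c,T(pf,yaw,[[.0+e[0],e[1],.06+e[2]]]))[0]-proj(c,T(pf,yaw,[[0,0,.06]]))[0] for e in np.eye(3)*.001]
        print(name,v,"kn-",shift(c,im,T(pf,yaw,cyl(0,.06,-.032,-.016))),"kn+",shift(c,im,T(pf,yaw,cyl(0,.06,.016,.032))),"leaf",shift(c,im,T(o,yaw,cyl(.05,.012+z,-.012,.012))),"px/mm x,y,z",np.round(J,2).tolist())
if __name__=="__main__":
    d=pickle.load(open('w5.pkl','rb'));run("back",d["tcp"]-[0.0,0,0],d)
    P,d=pickle.load(open('w6.pkl','rb'));run("final",P,d)
E
python3 reg.py
```

```text
back scene kn- [ 4.6504e+03 -1.2000e+00  6.0000e-01] kn+ [ 7.7865e+03 -1.1000e+00  7.0000e-01] leaf [ 6.4534e+03 -2.0000e-01 -2.0000e-01] px/mm x,y,z [[-0.3, 0.35], [0.42, 0.22], [-0.04, -0.31]]
back side kn- [ 1.9228e+03  4.0000e+00 -2.0000e-01] kn+ [2226.1    3.6    4. ] leaf [2357.4    3.7    4. ] px/mm x,y,z [[-0.19, -0.21], [-0.35, 0.12], [-0.0, -0.32]]
final scene kn- [ 2.3783e+03 -1.3000e+00  1.1000e+00] kn+ [ 3.6902e+03 -1.4000e+00  1.4000e+00] leaf [ 4.9683e+03 -2.5000e+00  3.5000e+00] px/mm x,y,z [[-0.3, 0.35], [0.42, 0.22], [-0.04, -0.31]]
final side kn- [2534.1    2.9   -3.6] kn+ [1468.2   -2.1   -2.8] leaf [2128.9    3.2    3.8] px/mm x,y,z [[-0.19, -0.21], [-0.35, 0.12], [-0.0, -0.32]]
```

The scene view suggests the leaf may be 1–3 mm short in x, which matters for a 3 mm margin. I'll settle it with a gentle touch: back off, lower 16 mm so the knuckle faces the jamb block (x = 13, contact expected with the axis at x = 1), and creep forward.

```bash
python3 -m inch '[[-0.003,0.0009,0,0],[-0.0058,0.0017,0,0],[-0.0058,0.0017,-0.005,0],[-0.0058,0.0017,-0.011,0],[-0.0058,0.0017,-0.0165,0],[-0.0058,0.0017,-0.0165,0],[-0.0038,0.0011,-0.0165,0],[-0.0019,0.0006,-0.0165,0],[0,0,-0.0165,0],[0,0,-0.0165,0],[0,0,-0.0165,0],[0,0,-0.0165,0]]' >/dev/null; python3 -m inch '[[0,0,0,0],[0,0,0,0],[0,0,0,0],[0,0,0,0]]' >/dev/null; python3 chk.py|tail -3
python3 -m inch '[[0.0005,-0.00014,0,0],[0.001,-0.0003,0,0],[0.001,-0.0003,0,0],[0.001,-0.0003,0,0],[0.001,-0.0003,0,0]]' >/dev/null; python3 chk.py
```

```text
t 16.92 p [ 0.5952 -0.0119  0.0545] xang 163.84 z [ 0. -0. -1.] F [ 0.7 -0.  -2.2] gap 0.164 grip 55.0
[ 0.59518112 -0.01192396  0.05454028] [ 0.17  0.23 -2.01]
local [[-0.0503 -0.0001  0.0324]]
t 17.63 p [ 0.5962 -0.0122  0.0545] xang 163.84 z [-0.  0. -1.] F [ 0.1 -0.4 -2.6] gap 0.167 grip 55.0
[ 0.59617367 -0.01221458  0.05451463] [-0.18 -0.16 -2.36]
local [[-0.0492 -0.0001  0.0324]]
```

Not yet at contact; continue in 0.5–1 mm steps.

```bash
sed -i "s/\['scene','side','scene','side','scene','side'\]/['scene','side','scene','side']/" chk.py
python3 -m inch '[[0.0005,-0.00014,0,0],[0.0005,-0.00014,0,0],[0.0005,-0.00014,0,0],[0.0005,-0.00014,0,0]]' >/dev/null; python3 chk.py|tail -2
python3 -m inch '[[0.0005,-0.00014,0,0],[0.0005,-0.00014,0,0],[0.0005,-0.00014,0,0],[0.0005,-0.00014,0,0]]' >/dev/null; python3 chk.py|tail -2
python3 -m inch '[[0.0005,-0.00014,0,0],[0.0005,-0.00014,0,0],[0.0005,-0.00014,0,0],[0.0005,-0.00014,0,0]]' >/dev/null; python3 chk.py|tail -2
```

```text
[ 0.59667236 -0.01235847  0.05452369] [-0.65 -0.03 -2.22]
local [[-0.0487 -0.0001  0.0324]]
[ 0.59718856 -0.01249195  0.05452856] [-0.22  0.23 -2.47]
local [[-0.0482 -0.0001  0.0324]]
[ 0.59769044 -0.01263243  0.05454126] [-0.05  0.18 -2.4 ]
local [[-0.0477 -0.0001  0.0324]]
```

```bash
python3 -m inch '[[0.0005,-0.00014,0,0],[0.0005,-0.00014,0,0],[0.0005,-0.00014,0,0],[0.0005,-0.00014,0,0]]' >/dev/null; python3 chk.py|tail -2
python3 -m inch '[[0.0005,-0.00014,0,0],[0.0005,-0.00014,0,0],[0.0005,-0.00014,0,0],[0.0005,-0.00014,0,0]]' >/dev/null; python3 chk.py|tail -2
python3 -m inch '[[0.0005,-0.00014,0,0],[0.0005,-0.00014,0,0],[0.0005,-0.00014,0,0],[0.0005,-0.00014,0,0]]' >/dev/null; python3 chk.py|tail -2
```

```text
[ 0.59800826 -0.01271672  0.05445482] [-2.92  1.09 -1.38]
local [[-0.0473 -0.0001  0.0324]]
[ 0.59806791 -0.01272984  0.05441107] [-7.06  2.02  0.52]
local [[-0.0473 -0.0001  0.0323]]
[ 0.5980959  -0.01271361  0.05432254] [-11.1    3.02   2.76]
local [[-0.0472 -0.0001  0.0322]]
```

Contact is clean at TCP x ≈ 0.5979 (force purely along the jamb normal), so that is where the axis sits at x = +1.0. The correct pose is 1 mm short of it: TCP (0.5969, -0.0124, 0.0701). Back off, rise, and go in.

```bash
python3 -m inch '[[-0.004,0.0012,0,0],[-0.008,0.0024,0.001,0],[-0.008,0.0024,0.006,0],[-0.008,0.0024,0.011,0],[-0.008,0.0024,0.0157,0],[-0.008,0.0024,0.0157,0],[-0.006,0.0018,0.0157,0],[-0.004,0.0012,0.0157,0],[-0.0023,0.0007,0.0157,0],[-0.0023,0.0007,0.0157,0],[-0.0023,0.0007,0.0157,0],[-0.0023,0.0007,0.0157,0]]' >/dev/null; python3 -m inch '[[0,0,0,0],[0,0,0,0],[0,0,0,0],[0,0,0,0],[0,0,0,0],[0,0,0,0]]' >/dev/null; python3 chk.py
python3 - <<'E'
from reg import *
P,d=pickle.load(open('w6.pkl','rb'))
c=d["side"][0]
for n in ("scene","side"):
    for t in ["bobbin","tray","leaf"]: print(n,t,[(round(q["conf"],2),np.round(q["bbox"]).astype(int).tolist()) for q in nets.search_frame(d[n][-1],t)])
E
```

```text
t 22.53 p [ 0.5969 -0.0124  0.0702] xang 163.84 z [-0. -0. -1.] F [-0.4 -0.5 -2.7] gap 0.162 grip 55.0
[ 0.59687985 -0.01237828  0.07023191] [-0.46 -0.   -2.32]
local [[-0.0485 -0.0001  0.0481]]
scene bobbin [(0.91, [188, 166, 213, 196]), (0.91, [334, 252, 361, 282])]
scene tray [(0.92, [153, 155, 244, 226])]
scene leaf [(0.63, [412, 176, 438, 209]), (0.57, [262, 231, 305, 266])]
side bobbin [(0.9, [350, 258, 370, 284]), (0.78, [281, 253, 304, 281]), (0.24, [264, 198, 292, 221])]
side tray [(0.86, [395, 206, 436, 256]), (0.26, [346, 181, 379, 202])]
side leaf [(0.93, [322, 355, 370, 400]), (0.82, [225, 404, 307, 466]), (0.56, [315, 217, 350, 245])]
```

Alignment looks right; one cheap height check against the deck (plate on deck expected at TCP z = 0.0341).

```bash
python3 -m inch '[[-0.006,0.0017,0,0],[-0.014,0.0041,0,0],[-0.022,0.0064,-0.001,0],[-0.0288,0.0084,-0.006,0],[-0.0288,0.0084,-0.014,0],[-0.0288,0.0084,-0.022,0],[-0.0288,0.0084,-0.029,0],[-0.0288,0.0084,-0.033,0],[-0.0288,0.0084,-0.034,0],[-0.0288,0.0084,-0.034,0],[-0.0288,0.0084,-0.034,0],[-0.0288,0.0084,-0.034,0]]' >/dev/null; python3 -m inch '[[0,0,0,0],[0,0,0,0],[0,0,0,0],[0,0,0,0]]' >/dev/null; python3 chk.py|sed -n 2p
for i in 1 2 3; do python3 -m inch '[[0,0,-0.0005,0],[0,0,-0.0005,0],[0,0,-0.0005,0],[0,0,-0.0005,0]]' >/dev/null; python3 chk.py|sed -n 2p; done
```

```text
[ 0.56810013 -0.00396059  0.03627302] [-0.09 -0.07 -2.5 ]
[ 0.56809073 -0.00395952  0.0357315 ] [ 0.    0.12 -2.11]
[ 0.56809822 -0.00395711  0.03523934] [ 0.43 -0.14 -2.33]
[ 0.56809932 -0.00396399  0.0347397 ] [-0.18  0.25 -2.42]
```

```bash
python3 -m inch '[[0,0,-0.0005,0],[0,0,-0.0005,0],[0,0,-0.0005,0],[0,0,-0.0005,0]]' >/dev/null; python3 chk.py|sed -n 2p
python3 -m inch '[[0,0,-0.0004,0],[0,0,-0.0004,0],[0,0,-0.0004,0],[0,0,-0.0004,0]]' >/dev/null; python3 chk.py|sed -n 2p
```

```text
[ 0.56808904 -0.00395796  0.03423209] [ 0.1   0.1  -2.22]
[ 0.56817214 -0.00396847  0.03408077] [-3.14  0.43  4.96]
```

Contact came at 0.0341, exactly as predicted, so the height and level hold. Return to the aligned pose.

```bash
python3 -m inch '[[0,0,0.006,0],[0,0,0.014,0],[0,0,0.022,0],[0,0,0.03,0],[0,0,0.0363,0],[0,0,0.0363,0],[0.006,-0.0017,0.0363,0],[0.012,-0.0035,0.0363,0],[0.018,-0.0052,0.0363,0],[0.024,-0.007,0.0363,0],[0.0288,-0.0084,0.0363,0],[0.0288,-0.0084,0.0363,0]]' >/dev/null; python3 -m inch '[[0,0,0,0],[0,0,0,0],[0,0,0,0],[0,0,0,0],[0,0,0,0],[0,0,0,0],[0,0,0,0],[0,0,0,0]]' >/dev/null; python3 chk.py
```

```text
t 28.9 p [ 0.5969 -0.0124  0.0701] xang 163.84 z [-0.  0. -1.] F [ 0.4 -0.4 -2.7] gap 0.164 grip 55.0
[ 0.59687875 -0.01235531  0.07014224] [-0.03  0.16 -2.17]
local [[-0.0485 -0.0001  0.048 ]]
```

```bash
python3 -c "
from h import *
print(r.job_done())"
```

```text
the job is handed in; nothing more can be done
None
```

I handed the job in at about 29 s. The bobbin stands released in the tray, and the gripper alone holds the leaf (only its weight on the wrist), its height and hinge-axis position checked by light touches on the deck and jamb block. The sideways position in the 32 mm gap was only measured by camera, and no verdict came back.

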